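# Lock the spindle bearing nut of an orbital shaker

### The job

The shaker's spindle bearing has been set but is not yet locked. Fit the open-ended spanner on the two flats of the dark adjusting nut under the brass locknut, with its handle just anticlockwise of a corner post so that the post keeps it from swinging round, and turn the brass locknut clockwise until it comes to its stop; the adjusting nut must stay as set, to within about 15 degrees. Then take the spanner off and lay it flat on the bench clear of the shaker.

Things in the scene. Friction and masses are not known exactly. Their poses are not given: they have to be found in the camera images.
- shaker: white orbital shaker, platform off, fixed to the bench: 240 x 240 mm, bare aluminium deck 58 mm above the bench. Origin on the bench under the spindle axis, x and y along its sides, front panel at -x. Four fixed steel posts, 14 mm across and 30 mm high, stand on the deck at x, y = +-98 mm. A fixed 12 mm spindle rises 44 mm above the deck in the middle and carries both nuts.
- adjuster_center (a point): the dark steel adjusting nut: a disc 44 mm across with two parallel flats, 34 mm apart and 28 mm long, from 1 to 13 mm above the deck. This point lies on the spindle axis at deck height; x runs parallel to the flats, z up. The spanner goes on along x, mouth to +x (handle beside the post at the shaker's -x, -y corner) or mouth to -x (beside the post at its +x, +y corner).
- adjuster (a joint): turn of the adjusting nut in rad, clockwise from above positive; as set, it reads -0.03 to 0.03. Friction only 0.04 N m: the locknut drags it along unless it is held. With the spanner on, the handle lies 0.015 to 0.075 rad anticlockwise of touching its post, and the play of the jaw on the flats is 0.06 rad either way.
- adjuster_mark (a point): short yellow mark on the rim of the adjusting nut's top face, 20 mm from the axis along x of adjuster_center. It shows how far the adjusting nut has turned: 15 degrees carry it 5 mm.
- locknut_center (a point): the brass hexagon locknut above the adjusting nut: 28 mm across flats, 32 mm across corners, from 14 to 32 mm above the deck. This point lies on the axis 23 mm above the deck; y is square to one pair of flats (the other pairs at 60 degree steps), x points to a corner, z up.
- locknut (a joint): turn of the locknut relative to the adjusting nut in rad, growing clockwise seen from above. It starts loose, at 0 to 0.25, and comes to a hard stop, tight, at 1.05. Friction 0.13 N m; it stays where it is left and does not rise or sink.
- spanner: thin steel open-ended spanner lying on the bench, 175 x 60 x 8 mm, 130 g. Origin at the jaw centre on the underside; mouth to +x, handle 16 mm wide from x = -47 to -160 mm, good to grasp at -60. Jaw 35.6 mm wide, 43.6 at the tips (x = +15), bottom at x = -23. On the flats its origin is over the spindle axis and it lies on the deck; slide it on level or lower it past the locknut.

How it is judged:
By the outcome, as a careful person would: the job done as asked, in the order asked, and still so for the second after the job is handed in, with the robot touching nothing.
It also fails if it takes over 70 s, if anything falls off the work surface, if the arm or the gripper's body presses on something with over 40 N, if the wrist force passes 120 N, or if a joint passes its speed limit or range.

### The arm

A 6-joint arm with a two-finger parallel gripper is mounted at the origin on a cart in front of the work surface, level with it; the furniture and walls round the work are solid. World frame = base frame: x ahead of the robot, y to its left, z up, the work surface at z = 0. Lengths are in m, angles in rad, forces in N, time in s.
With the tool pointing down it reaches from about 0.3 to 0.775 m from the base axis. Payload 14.6 kg.
Tool frame: the origin (TCP) lies between the finger pads; the fingertips stand 25 mm ahead of it and the grasp point (between the pads) lies 6 mm ahead of it; z points along the fingers, y is the line along which they close (so a half turn about z gives the same grasp; the last joint's range is limited). The gripper opens to 94 mm and grips with 3 to 60 N. Pads are 16 mm wide; open, the fingers measure 119 mm over their backs; the gripper's body (75 mm by 177 mm) begins 78 mm behind the grasp point.
Start: joints at [1.267, 0.3, 1.521, -0, 1.321, -0.067], TCP at [0.129, 0.535, 0.23] pointing down, gripper open.
Joint ranges: [-3.03, 3.03], [-0.79, 2.21], [0.23, 2.52], [-1.04, 4.18], [0, 3.07], [-2.55, 2.55]. Speed limits (rad/s): [2.22, 2.22, 2.57, 3.14, 3.14, 3.14].

### API

Orientations are given as a unit quaternion [w, x, y, z].
In Python, from workcell import r gives the robot as it stands. The module is installed in compiled form; this text tells all that it offers.
- The arm moves only by the tool servo_tool, never from a script. Its argument "moves" is a list of rows, each a list of 7 numbers: the turn, a rotation vector about the tool's x, y, z in rad, then the shift along the tool's x, y, z in m, then the closure, from 0 (fully open) to 1 (shut). A call has 1 to 8 rows; each row is the pose to reach, as a shift and turn from the pose commanded when the call began, along the tool's axes at that moment; what a row does not reach only later rows make up. A row lasts 1/8 s, in which the tool goes at most 62.5 mm and 10.7 degrees, less where a joint would pass 70% of its speed; a pose out of reach is approached as far as the arm can. A call with a gripper value outside its range is refused whole. The fingers move at their own pace and stop on an object; "squeeze" is the grip in N (left out, the last holds). Time passes only in rows, so rows that repeat a pose let the fingers close. It gives the time, the measured TCP pose, the force, the opening and the grip force at its end, in the units of the state.
- r.read_state(): the state, without advancing time (a new reading comes with each control period).
- r.read_camera(name): name is "scene" or "side" or "wrist"; returns the picture (400x640x3 uint8, blue, green, red); there is no depth.
- r.camera_params(name): a dict with "intrinsics" (3x3 intrinsics, pixels), "R" (3x3) and "t" (3): a world point X has camera coordinates R X + t. Camera axes: x right, y down, z forward; pixel columns grow to the right and rows downward; lengths in m; the calibration is good to about 2 mm. A picture is of the moment at which its call begins: read the wrist's pose just before it. camera_params takes no time and is no camera call; for the wrist camera it gives the pose at the moment of the call.
- r.hand_in(): hands the job in; it is judged then, once.
The state is a dict: "time": time; "joint_positions": joint angles; "joint_vel": joint speeds; "joint_torque": joint torques, N m; "eef_pos": TCP position; "tcp_rot": TCP orientation; "force": force on the tool from outside, world axes, zero at the start; "ft_torque": the same for the moment, N m; "gripper_width": finger opening in m; "grasp_force": force on a finger pad.
Only numpy, scipy, OpenCV 4.12 (cv2) and the standard library are available. Lean on these libraries where they do the work, as an engineer would, in place of code of your own. Each camera call takes 0.05 s, during which the arm holds its last target. There are 200 camera calls.

## Working session

There is one attempt and no reset: what is moved stays moved. The work goes in short steps, Python scripts to look and compute and a tool call to move; the robot and the scene stay as the last step left them, time stands still between calls to the robot, and variables do not carry over. Pictures are saved under pics/ and viewed, at most 10 in all, crops included, and the job is handed in when it is done.

Besides the shell and the picture viewer there is one more tool, called after "Request:" as name(argument=value, ...), one argument or row to a line, values as JSON. servo_tool: Moves the arm, as the interface text tells. Its arguments: {"type":"object","properties":{"moves":{"type":"array"},"squeeze":{"type":"number"}},"required":["moves"]}

```bash
mkdir -p pics; python3 - <<'E'
from workcell import r
import cv2,numpy as np
s=r.read_state();print(s)
a=r.read_camera("scene");b=r.read_camera("side")
cv2.imwrite("pics/scene.png",a);cv2.imwrite("pics/side.png",b)
for n in("scene","side","wrist"):
  p=r.camera_params(n);print(n,p["intrinsics"],-p["R"].T@p["t"],p["R"])
E
```

```text
{'time': 0.0, 'joint_positions': array([ 1.26735063e+00,  3.00477575e-01,  1.52154442e+00,  4.28721174e-06,
        1.32070150e+00, -6.66475442e-02]), 'joint_vel': array([ 0.00056892, -0.0005581 , -0.0015266 , -0.00122286, -0.00182721,
       -0.00147389]), 'joint_torque': array([ 1.16140742e-03, -5.31801081e+01, -3.52733409e+01,  7.09695392e-02,
        2.44496902e-02, -8.05746731e-05]), 'eef_pos': array([0.12898663, 0.53443476, 0.22989827]), 'tcp_rot': array([-1.06074156e-04,  1.18123154e-01,  9.92998792e-01, -5.55385057e-04]), 'force': array([0.96695913, 0.01420314, 0.31364228]), 'ft_torque': array([-0.01901102, -0.00697441, -0.00169343]), 'grasp_force': 0.0, 'gripper_width': 0.09394355718721994}
scene [[441.12803325   0.         324.88629642]
 [  0.         441.12803325 195.22815279]
 [  0.           0.           1.        ]] [ 0.09508825 -0.40680821  0.43793293] [[ 0.78063158 -0.62446012  0.0257662 ]
 [-0.24376857 -0.34217615 -0.9074648 ]
 [ 0.57549216  0.70211469 -0.41933726]]
side [[484.2615367    0.         313.16491778]
 [  0.         484.2615367  193.71824543]
 [  0.           0.           1.        ]] [ 0.44177143 -0.62855918  0.41567222] [[ 0.98868321 -0.14939679  0.01364232]
 [-0.04593875 -0.38806996 -0.92048429]
 [ 0.14281157  0.90944065 -0.39054136]]
wrist [[286.71877288   0.         319.79131475]
 [  0.         286.71877288 197.89234016]
 [  0.           0.           1.        ]] [0.05100584 0.55391991 0.38426485] [[ 0.23513199  0.9719622  -0.00155674]
 [ 0.93491355 -0.22573079  0.27382888]
 [ 0.26579992 -0.06584135 -0.96177717]]
```

```bash
python3 -c "
import cv2,numpy as np
" ; ls pics
```

```text
scene.png
side.png
```

View pics/scene.png

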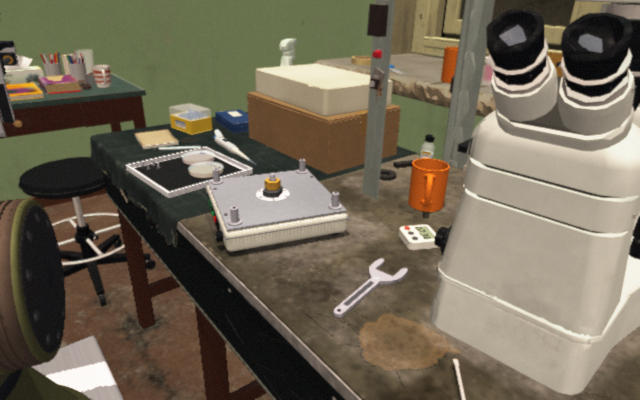

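View pics/side.png

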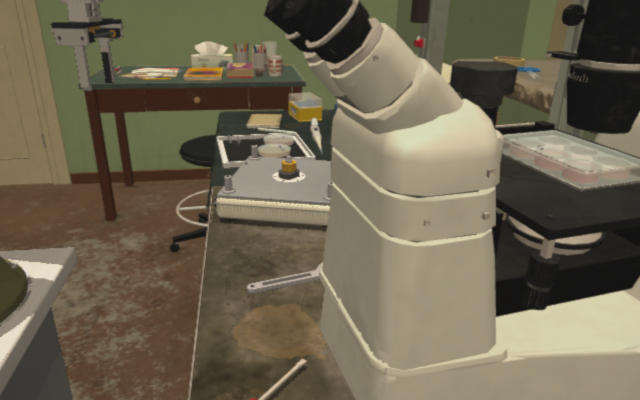

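The scene view shows the shaker with its brass nut near (272,186). The post tops are near (235,209), (335,194), (302,162) and (216,172). The spanner's jaw is near (387,272) and its handle end near (339,311). The side view shows the spanner partly hidden by the microscope.

```bash
cat > h.py <<'E'
from workcell import r
import cv2,numpy as np
from scipy.spatial.transform import Rotation as Ro
def ray(p,uv,z):
    d=p["R"].T@np.linalg.solve(p["intrinsics"],[uv[0],uv[1],1.]);c=-p["R"].T@p["t"]
    return (c+d*(z-c[2])/d[2])[:2]
def proj(p,X):
    q=p["intrinsics"]@(p["R"]@np.asarray(X,float)+p["t"]);return q[:2]/q[2]
def Rt(s):
    q=s["tcp_rot"];return Ro.from_quat([q[1],q[2],q[3],q[0]]).as_matrix()
def rel(s,xyz): return Rt(s).T@(np.asarray(xyz)-s["eef_pos"])
E
python3 - <<'E'
from h import *
p=r.camera_params("scene")
for n,uv,z in[("nut",(272,180),.09),("deckposts",(235,222),.058),("",(336,208),.058),("",(302,173),.058),("",(216,183),.058),("jawtipL",(377,262),.008),("jawtipR",(406,268),.008),("jaw bottom",(380,281),.008),("end",(337,313),.008),("mug",(430,208),0),("box",(420,240),0)]:
  print(n,ray(p,uv,z))
p=r.camera_params("side")
for n,uv,z in[("nut",(289,160),.09),("end",(250,289),.008)]:
  print(n,ray(p,uv,z))
E
```

```text
nut [0.53128865 0.29492302]
deckposts [0.41321608 0.23366561]
 [0.5972419  0.17080382]
 [0.64964034 0.35494192]
 [0.46460545 0.4143857 ]
jawtipL [0.58494114 0.04090434]
jawtipR [ 0.61227025 -0.00236755]
jaw bottom [ 0.54900905 -0.00226899]
end [ 0.44106745 -0.02064951]
mug [0.8468939  0.13469875]
box [0.71756904 0.0543761 ]
nut [0.53801485 0.31114935]
end [ 0.44519342 -0.02243732]
```

```bash
python3 - <<'E'
from h import *
p=r.camera_params("scene")
for uv in[(438,327),(445,275),(575,393)]: print("scope sc",ray(p,uv,0),ray(p,uv,.15))
q=r.camera_params("side")
for uv in[(325,325),(335,340),(367,395)]: print("scope side",ray(q,uv,0))
print("post",[ray(p,(383,y),0) for y in(190,196)], )
s=r.read_state()
print(rel(s,[.52,0,.21]))
E
```

```text
scope sc [ 0.54521467 -0.12515867] [ 0.39103818 -0.22162876]
scope sc [ 0.66031016 -0.04957472] [ 0.46671137 -0.1719337 ]
scope sc [ 0.58549109 -0.30177559] [ 0.41751919 -0.33775118]
scope side [ 0.54217016 -0.1083844 ]
scope side [ 0.54974634 -0.13976808]
scope side [ 0.56762716 -0.23448281]
post [array([0.8313617 , 0.26751689]), array([0.80611865, 0.24270124])]
[-0.5054844  -0.42783552  0.0203639 ]
```

```bash
python3 - <<'E'
from h import *
p=r.camera_params("scene");q=r.camera_params("side")
P=lambda c:c["intrinsics"]@np.c_[c["R"],c["t"]]
for a,b in[((520,40),(300,15)),((525,80),(330,50)),((438,327),(328,330)),((490,115),(335,110)),((480,140),(335,150))]:
  X=cv2.triangulatePoints(P(p),P(q),np.array(a,float)[:,None],np.array(b,float)[:,None]);X=(X[:3]/X[3]).ravel();print(X,proj(p,X),proj(q,X))
E
```

```text
[ 0.49732989 -0.18920729  0.39809351] [519.71357541  45.21411542] [300.37030034  10.38572898]
[ 0.52436291 -0.18710003  0.36466797] [525.03407381  79.50347425] [329.94256874  50.44748707]
[ 0.54239959 -0.12660646  0.00459219] [437.9963362  325.87420538] [327.6535213  330.98510331]
[ 0.53887425 -0.1504086   0.30972829] [489.92771017 123.4706833 ] [336.01423821 102.32181013]
[ 0.54216357 -0.14387505  0.27125587] [480.47762841 154.11515464] [336.71449258 137.13410747]
```

Request:
servo_tool(
  moves=[
    [0,0,0,-0.05,-0.05,0.0,0],
    [0,0,-0.12,-0.1,-0.1,0.0,0],
    [0,0,-0.25,-0.15,-0.15,0.0,0],
    [0,0,-0.38,-0.2,-0.2,0.0,0],
    [0,0,-0.46,-0.25,-0.25,0.0,0],
    [0,0,-0.46,-0.3,-0.29,0.0,0],
    [0,0,-0.46,-0.35,-0.33,0.0,0],
    [0,0,-0.46,-0.4,-0.36,0.0,0],
  ],
)

```text
time: 1.1
eef_pos: [0.4079, 0.1183, 0.2306]
tcp_rot: [0.0, -0.111, 0.994, 0.0]
force: [0.6, 1.5, 0.1]
gripper_width: 0.0941
grasp_force: 0.0
```

Request:
servo_tool(
  moves=[
    [0,0,0,-0.015,-0.05,0,0],
    [0,0,0,-0.03,-0.1,0.01,0],
    [0,0,0,-0.033,-0.134,0.02,0],
    [0,0,0,-0.033,-0.134,0.02,0],
  ],
)

```text
time: 1.6
eef_pos: [0.4689, -0.0047, 0.2094]
tcp_rot: [-0.001, -0.11, 0.994, 0.0]
force: [-0.4, -0.5, 0.5]
gripper_width: 0.0941
grasp_force: 0.0
```

```bash
python3 - <<'E'
from h import *
p=r.camera_params("wrist");a=r.read_camera("wrist");np.save("w1.npy",a);cv2.imwrite("pics/w1.png",a)
import pickle;pickle.dump(p,open("w1.pkl","wb"));s=r.read_state();print(s["eef_pos"],s["time"])
E
```

```text
[ 0.46877953 -0.00355203  0.20993525] 1.65
```

View pics/w1.png

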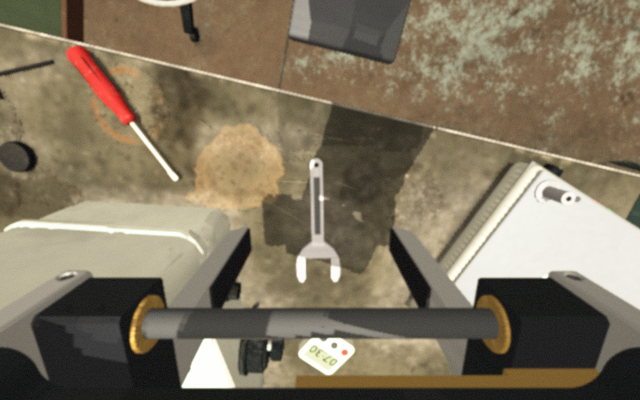

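The spanner lies nearly along the image's vertical axis, with its handle end near (316,160), its jaw bottom near (319,262) and its tips near (303,280) and (335,279).

```bash
python3 - <<'E'
from h import *
import pickle
p=pickle.load(open("w1.pkl","rb"));a=np.load("w1.npy")
g=a.astype(int);m=((g.min(2)>125)&(g.max(2)-g.min(2)<40)).astype(np.uint8)
m[:150]=0;m[290:]=0;m[:,:285]=0;m[:,350:]=0
n,l,st,ce=cv2.connectedComponentsWithStats(m);print([tuple(x) for x in st if x[4]>40])
k=1+np.argmax(st[1:,4]);ys,xs=np.where(l>0)
W=np.array([ray(p,(x,y),.008) for x,y in zip(xs,ys)])
c=W.mean(0);d=np.linalg.svd(W-c)[2][0];d*=np.sign(d[0]);t=(W-c)@d;u=(W-c)@[-d[1],d[0]]
h=t<t.max()-.075
f=np.polyfit(t[h],u[h],1);print("len",np.ptp(t),"wid",np.ptp(u[h]),np.ptp(u),"fit",f)
yaw=np.arctan2(d[1],d[0])+np.arctan(f[0]);e=np.array([np.cos(yaw),np.sin(yaw)]);n_=np.array([-e[1],e[0]])
c0=c+n_*f[1];t=(W-c0)@e;u=(W-c0)@n_
print("yaw",np.degrees(yaw),"tmin/max",t.min(),t.max(), "jaw u range",u[t>t.max()-.04].min(),u[t>t.max()-.04].max())
for o in(t.min()+.160,t.max()-.015): print("origin",c0+o*e,"grasp -80",c0+(o-.08)*e)
E
```

```text
[(np.int32(0), np.int32(0), np.int32(640), np.int32(400), np.int32(254198)), (np.int32(295), np.int32(158), np.int32(46), np.int32(126), np.int32(1802))]
len 0.17570791530478297 wid 0.0186269335074873 0.06224772441602668 fit [0.01248736 0.00079246]
yaw 13.99834922513289 tmin/max -0.101623684183082 0.07383656989844292 jaw u range -0.032336934176083604 0.029769507792349565
origin [0.59514909 0.02248062] grasp -80 [0.51752487 0.00312911]
origin [0.59559567 0.02259195] grasp -80 [0.51797146 0.00324044]
```

```bash
python3 - <<'E'
from h import *
import pickle
p=pickle.load(open("w1.pkl","rb"))
for uv in[(228,215),(235,250),(240,290),(280,355),(205,240)]: print(uv,ray(p,uv,0.),ray(p,uv,.1),ray(p,uv,.15))
s=r.read_state()
o=np.array([.5954,.0225]);e=np.array([np.cos(.2443),np.sin(.2443)])
g=o-.085*e;print(g,rel(s,[*g,.028]),rel(s,[*g,.1]))
E
```

```text
(228, 215) [ 0.54124872 -0.11404664] [ 0.49993537 -0.08868339] [ 0.47927869 -0.07600176]
(235, 250) [ 0.59027717 -0.0977126 ] [ 0.53548884 -0.07683859] [ 0.50809468 -0.06640159]
(240, 290) [ 0.65181023 -0.08177249] [ 0.58011015 -0.06527946] [ 0.54426012 -0.05703295]
(280, 355) [ 0.75323556 -0.00417549] [ 0.65365975 -0.00900922] [ 0.60387184 -0.01142608]
(205, 240) [ 0.58429027 -0.14007589] [ 0.53114738 -0.10755876] [ 0.50457593 -0.09130019]
[0.51292392 0.00194044] [-0.04450087 -0.00443272  0.1818773 ] [-0.04441065 -0.00439444  0.10987737]
```

Request:
servo_tool(
  moves=[
    [0,0,-0.022,-0.0445,-0.0044,0.04,0],
    [0,0,-0.022,-0.0445,-0.0044,0.09,0],
    [0,0,-0.022,-0.0445,-0.0044,0.14,0],
    [0,0,-0.022,-0.0445,-0.0044,0.17,0.3],
    [0,0,-0.022,-0.0445,-0.0044,0.182,0.5],
    [0,0,-0.022,-0.0445,-0.0044,0.182,1],
    [0,0,-0.022,-0.0445,-0.0044,0.182,1],
    [0,0,-0.022,-0.0445,-0.0044,0.182,1],
  ],
  squeeze=40,
)

```text
time: 2.65
eef_pos: [0.5139, 0.0025, 0.0296]
tcp_rot: [0.001, -0.122, 0.992, -0.0]
force: [0.1, -0.8, -0.2]
gripper_width: 0.0474
grasp_force: 0.0
```

Request:
servo_tool(
  moves=[
    [0,0,0,0,0,0.002,1],
    [0,0,0,0,0,0.002,1],
    [0,0,0,0,0,0.002,1],
    [0,0,0,0,0,0.002,1],
    [0,0,0,0,0,0.002,1],
  ],
)

```text
time: 3.28
eef_pos: [0.5134, 0.0024, 0.0265]
tcp_rot: [0.0, -0.122, 0.992, -0.0]
force: [0.9, -0.7, -0.2]
gripper_width: 0.0152
grasp_force: 40.0
```

Request:
servo_tool(
  moves=[
    [0,0,0,0,0,-0.04,1],
    [0,0,0,0,0.01,-0.09,1],
    [0,0,-0.06,-0.01,0.05,-0.125,1],
    [0,0,-0.16,-0.03,0.1,-0.125,1],
    [0,0,-0.26,-0.06,0.15,-0.125,1],
    [0,0,-0.36,-0.085,0.19,-0.125,1],
    [0,0,-0.384,-0.09,0.203,-0.125,1],
    [0,0,-0.384,-0.09,0.203,-0.125,1],
  ],
)

```text
time: 4.28
eef_pos: [0.551, 0.2214, 0.1509]
tcp_rot: [-0.001, -0.31, 0.951, -0.0]
force: [0.0, -0.5, -2.0]
gripper_width: 0.0152
grasp_force: 40.0
```

```bash
cat > snap.py <<'E'
import sys,pickle
from h import *
n=sys.argv[1];s=r.read_state();p=r.camera_params("wrist");a=r.read_camera("wrist");np.save(n+".npy",a);cv2.imwrite(f"pics/{n}.png",a)
pickle.dump((p,s),open(n+".pkl","wb"));print(s["eef_pos"],s["time"],s["grasp_force"],Rt(s))
E
python3 snap.py w2
```

```text
[0.55098494 0.22142433 0.150935  ] 4.275 39.968440532684326 [[-8.08340704e-01 -5.88714203e-01 -9.45574072e-04]
 [-5.88714112e-01  8.08341223e-01 -4.01611003e-04]
 [ 1.00078060e-03  2.32034279e-04 -9.99999472e-01]]
```

View pics/w2.png

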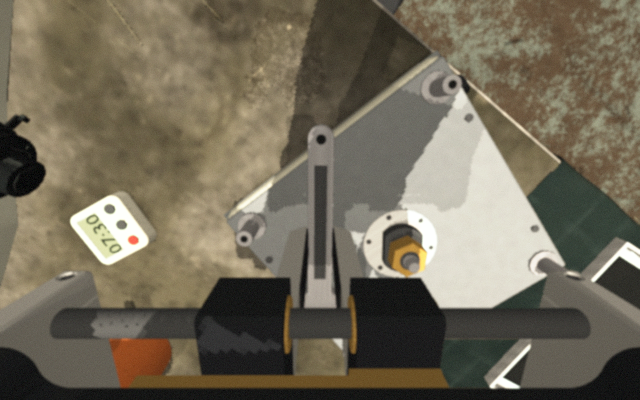

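The nut sits near (405,245). The post nearest the handle has its top at (441,88), and another post is at (245,240). The held spanner's handle end is near (320,130). I need a close-up of the nut.

```bash
python3 - <<'E'
from h import *
a=np.load("w2.npy");c=cv2.resize(a[200:290,355:455],None,fx=7,fy=6.6,interpolation=cv2.INTER_CUBIC)[:594];cv2.imwrite("pics/w2c.png",cv2.resize(a[200:285,355:455],(700,595),interpolation=cv2.INTER_CUBIC))
E
```

```text
(no output)
```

View pics/w2c.png

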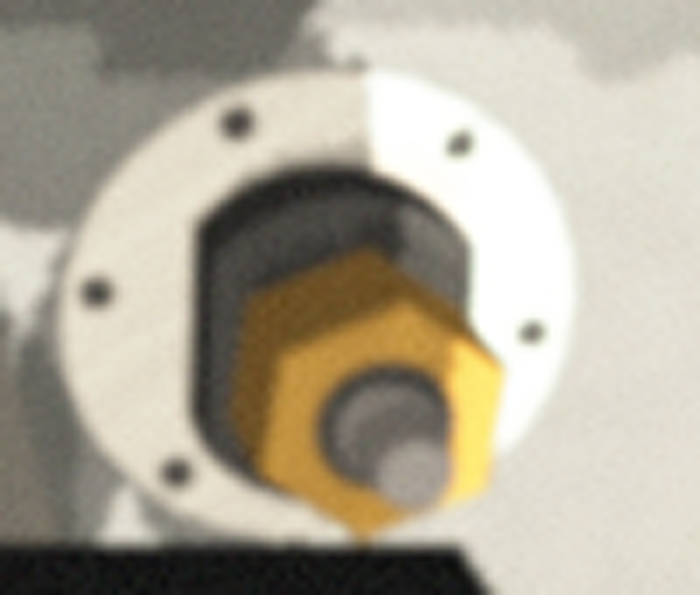

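The flats run almost vertically in the crop, with the left flat at crop x of about 195 and the right at about 468. The spindle's exit from the brass nut is near crop (387,425), its top near (412,475), and the white ring's centre near (318,327).

```bash
cat > m2.py <<'E'
from h import *
import pickle
p,s=pickle.load(open("w2.pkl","rb"));a=np.load("w2.npy")
C=lambda x,y:(355+x/7-.43,200+y/7-.43)
print("spindle@.09",ray(p,C(387,425),.09),"top",ray(p,C(412,475),.102),"ring",ray(p,C(318,327),.058))
L1,L2=ray(p,C(195,240),.059),ray(p,C(194,405),.059);R1,R2=ray(p,C(470,240),.071),ray(p,C(470,325),.071)
ya=lambda A,B:np.degrees(np.arctan2(*(B-A)[::-1]));print("flat yaw",ya(L1,L2),ya(R1,R2))
e=(L2-L1)/np.linalg.norm(L2-L1);n=np.array([-e[1],e[0]]);print("flats gap",(L1-R1)@n,"mid n",(L1+R1)@n/2)
for P in(ray(p,C(387,425),.09),ray(p,C(318,327),.058)):print("axis n",P@n,"e",P@e)
for nm,q,z in[("post",(441,86),.088),("post2",(245,240),.088),("post3",(539,262),.088)]:print(nm,ray(p,q,z))
# brass edges top plane
K=[(285,350),(408,303),(502,368),(490,490),(365,535),(262,470)]
B=np.array([ray(p,C(*k),.09) for k in K]);print("brass c",B.mean(0),"r",np.linalg.norm(B-B.mean(0),axis=1),"ang",np.degrees(np.arctan2(*(B-B.mean(0)).T[::-1]))%60)
# handle
zt=s["eef_pos"][2]-.0265+.008;T=Rt(s)
for y in(150,160,200,220,240):
  row=a[y].astype(int).sum(1)
  print(y,"grad",[int(i) for i in np.argsort(-abs(np.diff(row[295:345])))[:6]+295])
print("end rows",[int(v) for v in a[118:132,320].astype(int).sum(1)])
for q in((320,124),(320,180)):
  P=ray(p,q,zt);print("handle pt tool",T.T@(np.r_[P,zt]-s["eef_pos"]))
E
python3 m2.py
```

```text
spindle@.09 [0.53515776 0.3032098 ] top [0.53552294 0.30245882] ring [0.53680179 0.30518221]
flat yaw 39.12622547461687 41.57877161293908
flats gap -0.03201863608033901 mid n -0.10279913343860049
axis n -0.10248379262843206 e 0.6064874978232476
axis n -0.10199111095229856 e 0.6090075230825185
post [0.41871637 0.23217154]
post2 [0.60128895 0.18259371]
post3 [0.47288158 0.39345492]
brass c [0.5348183  0.30264352] r [0.01556365 0.01523472 0.01484763 0.01626834 0.01538491 0.01564453] ang [29.93981807 30.92301075 33.42712146 31.3264284  31.78966766 30.85963157]
150 grad [307, 306, 332, 333, 304, 305]
160 grad [295, 297, 303, 305, 304, 333]
200 grad [314, 326, 313, 325, 327, 308]
220 grad [314, 313, 326, 325, 332, 327]
240 grad [307, 331, 334, 304, 325, 305]
end rows [243, 264, 255, 268, 258, 270, 302, 345, 391, 421, 434, 432, 420, 423]
handle pt tool [0.07558433 0.00060275 0.01857579]
handle pt tool [0.0421738  0.00059033 0.01854235]
```

```bash
python3 - <<'E'
from h import *
import pickle
p,s=pickle.load(open("w2.pkl","rb"));a=np.load("w2.npy")
ax=np.array([.535,.303])
P=[ray(p,q,.088) for q in((451,84),(243,239),(563,269))];print(P)
for A in P: print(np.linalg.norm(A-ax),np.degrees(np.arctan2(*(A-ax)[::-1])))
b=P[0]-ax
k=np.degrees(np.arctan2(-b[1],-b[0]));print("expected x yaw",k+6.2+.9,k+6.2+4.3)
x0=430;c=a[60:110,410:470];d=a[215:260,225:285];e=a[245:290,525:585]
cv2.imwrite("pics/posts.png",np.hstack([cv2.resize(v,(260,220),interpolation=cv2.INTER_CUBIC) for v in(c,d,e)]))
E
```

```text
[array([0.41356498, 0.23699818]), array([0.60149661, 0.18079294]), array([0.46542386, 0.41493153])]
0.1382125316471918 -151.4752336429081
0.1391271514821408 -61.44803064631607
0.13179342407764802 121.8648997208407
expected x yaw 35.62476635709188 39.02476635709188
```

View pics/posts.png

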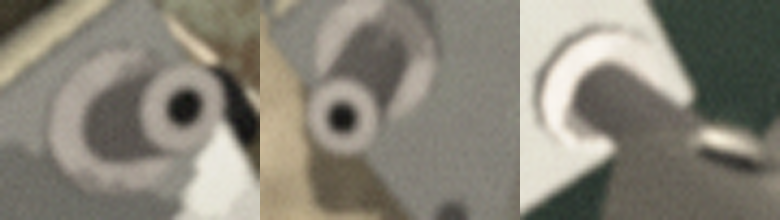

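Request:
servo_tool(
  moves=[
    [0,0,-0.01,0.025,0.02,0,1],
    [0,0,-0.039,0.05,0.045,0,1],
    [0,0,-0.039,0.077,0.0703,0.0,1],
    [0,0,-0.039,0.0772,0.0703,0.01,1],
    [0,0,-0.039,0.0772,0.0703,0.01,1],
  ],
)

```text
time: 4.95
eef_pos: [0.4479, 0.2317, 0.1411]
tcp_rot: [-0.0, -0.327, 0.945, -0.0]
force: [0.2, -0.5, -1.4]
gripper_width: 0.0153
grasp_force: 40.0
```

```bash
python3 snap.py w3; python3 - <<'E'
from h import *
a=np.load("w3.npy");s=r.read_camera("scene")
cv2.imwrite("pics/c3.png",np.vstack([np.hstack([cv2.resize(s[140:220,220:320],(400,300),interpolation=cv2.INTER_CUBIC),cv2.resize(a[180:300,240:400],(400,300),interpolation=cv2.INTER_CUBIC)]),cv2.resize(a,(800,300))]))
E
```

```text
[0.44787356 0.23172674 0.14109364] 4.95 39.968605041503906 [[-7.85888337e-01 -6.18368286e-01 -4.28930450e-04]
 [-6.18368170e-01  7.85888454e-01 -3.80805885e-04]
 [ 5.72569771e-04 -3.40339669e-05 -9.99999836e-01]]
```

View pics/c3.png

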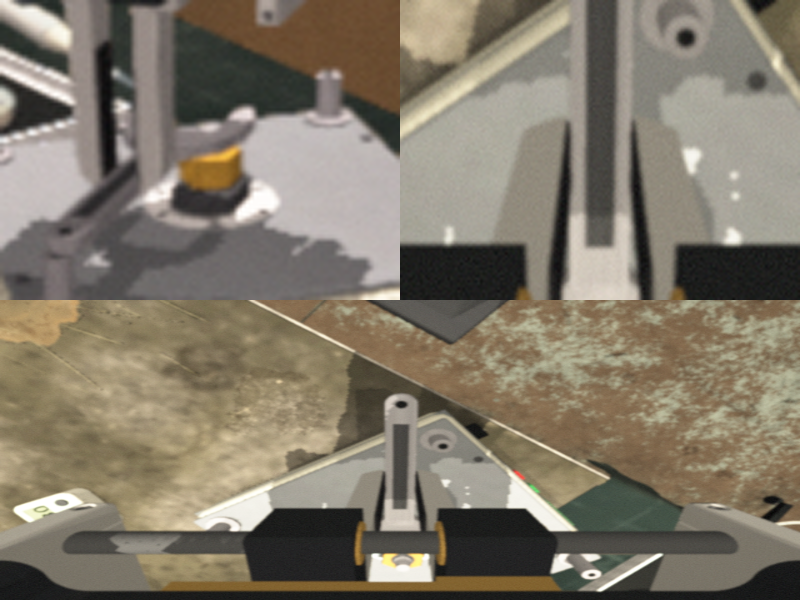

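The spanner is over the deck, short of the nut. In the wrist crop the post top is near full-image (354,195), to the right of the handle.

```bash
python3 - <<'E'
from h import *
import pickle
p,s=pickle.load(open("w3.pkl","rb"));T=Rt(s)
P=ray(p,(354,195),.088);print(P,T.T@(np.r_[P,.088]-s["eef_pos"]))
# nut visible through gap: px scale x*640/800, y=(Y-300)*400/300
P=ray(p,(402*.8,(560-300)*4/3),.102);print("spindle",P,T.T@(np.r_[P,.102]-s["eef_pos"]))
print("target",T.T@(np.array([.535,.303,0])-s["eef_pos"]))
E
```

```text
[0.41352119 0.23794439] [0.02312193 0.0261306  0.05310599]
spindle [0.52716447 0.29649338] [-0.10238581  0.0018697   0.03903496]
target [-0.11262555  0.00214141  0.1410291 ]
```

Request:
servo_tool(
  moves=[
    [0,0,0.005,0,0.0015,0.02,1],
    [0,0,0.005,0,0.0015,0.04,1],
    [0,0,0.005,0,0.0015,0.054,1],
    [0,0,0.005,0,0.0015,0.054,1],
  ],
)

```text
time: 5.55
eef_pos: [0.4466, 0.2335, 0.0867]
tcp_rot: [-0.001, -0.325, 0.946, -0.0]
force: [-0.1, -0.2, -0.2]
gripper_width: 0.0152
grasp_force: 40.0
```

```bash
python3 - <<'E'
from h import *
s=r.read_state();print(s["eef_pos"],s["force"],s["ft_torque"],Rt(s).T@(np.array([.535,.303,.0865])-s["eef_pos"])-[-.0844,.0006,0])
E
```

```text
[0.44662817 0.23352528 0.08673243] [-0.14739063 -0.21902232 -0.19196588] [0.04675891 0.01497371 0.00173037] [-2.80109066e-02 -2.04914501e-04  5.53926512e-05]
```

Request:
servo_tool(
  moves=[
    [0,0,0,-0.006,0,0,1],
    [0,0,0,-0.012,0,0,1],
    [0,0,0,-0.016,0,0,1],
    [0,0,0,-0.02,0,0,1],
    [0,0,0,-0.02,0,0,1],
  ],
)

```text
time: 6.18
eef_pos: [0.4626, 0.2463, 0.0874]
tcp_rot: [0.0, -0.326, 0.946, 0.0]
force: [-0.8, -0.7, -1.2]
gripper_width: 0.015
grasp_force: 40.0
```

```bash
cat > st.py <<'E'
from h import *
s=r.read_state();T=Rt(s);print(s["eef_pos"],"F tool",T.T@s["force"],"M tool",T.T@s["ft_torque"],"rem",T.T@(np.array([.535,.303,.0865])-s["eef_pos"])-[-.0844,.0006,0],"yaw",np.degrees(np.arctan2(-T[1,0],-T[0,0])),s["joint_positions"][5])
E
python3 st.py
```

```text
[0.46257031 0.24630773 0.08744687] F tool [ 1.03752297 -0.09495286  1.17190643] M tool [0.00472176 0.01983467 0.00247366] rem [-0.00757858 -0.00052421  0.0009509 ] yaw 38.00383296848846 -1.8147060690112387
```

No contact yet, so I continue the slide.

Request:
servo_tool(
  moves=[
    [0,0,0,-0.003,-0.0003,0,1],
    [0,0,0,-0.006,-0.0004,0,1],
    [0,0,0,-0.0085,-0.0004,0,1],
    [0,0,0,-0.0085,-0.0004,0,1],
  ],
)

```text
time: 6.68
eef_pos: [0.4695, 0.2512, 0.0874]
tcp_rot: [0.0, -0.326, 0.946, 0.0]
force: [0.7, 0.7, -1.3]
gripper_width: 0.015
grasp_force: 40.0
```

```bash
python3 st.py; python3 - <<'E'
from h import *
s=r.read_camera("scene");a=r.read_camera("side")
cv2.imwrite("pics/c4.png",np.hstack([cv2.resize(s[150:230,220:320],(400,320),interpolation=cv2.INTER_CUBIC),cv2.resize(a[130:210,240:340],(400,320),interpolation=cv2.INTER_CUBIC)]))
E
```

```text
[0.46946559 0.25115904 0.08740633] F tool [-0.96002811  0.13659361  1.33125969] M tool [-0.10569739 -0.00194045 -0.01797815] rem [ 8.41710888e-04 -9.57409730e-05  9.07658084e-04] yaw 37.99996837532904 -1.8115845397550832
```

View pics/c4.png

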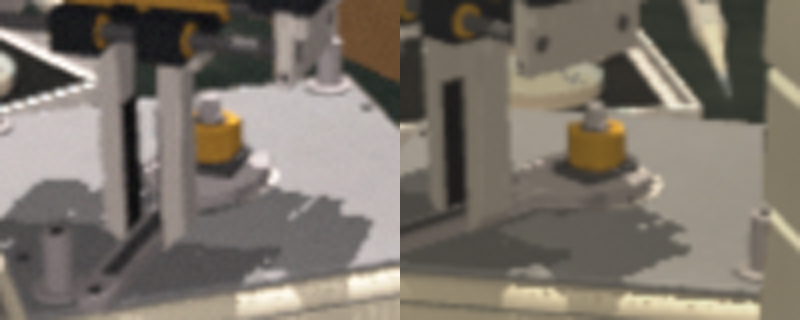

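The jaw appears to be round the dark nut, with the handle beside its post at left-crop (55,260). I lower slightly, release, rise and look.

Request:
servo_tool(
  moves=[
    [0,0,0,0.0005,0,0.001,1],
    [0,0,0,0.0005,0,0.001,0.8],
    [0,0,0,0.0005,0,0.001,0.7],
    [0,0,0,0.0005,0,0.001,0.6],
    [0,0,0,0.0005,0,0.0,0.6],
    [0,0,0,0.0005,0,-0.04,0.5],
    [0,0,0,0.02,0,-0.09,0.4],
    [0,0,0,0.02,0,-0.12,0.4],
  ],
)

```text
time: 7.78
eef_pos: [0.4534, 0.2385, 0.2099]
tcp_rot: [0.001, -0.325, 0.946, 0.0]
force: [0.2, -0.4, -0.4]
gripper_width: 0.0562
grasp_force: 0.0
```

```bash
python3 snap.py w4; python3 - <<'E'
from h import *
a=np.load("w4.npy");cv2.imwrite("pics/w4.png",np.vstack([cv2.resize(a,(480,300)),cv2.resize(a[190:310,220:420],(480,288),interpolation=cv2.INTER_CUBIC)]))
E
```

```text
[0.45336609 0.23847536 0.20991316] 7.775 0.0 [[-7.88112805e-01 -6.15527607e-01  1.99323849e-03]
 [-6.15527315e-01  7.88115117e-01  8.29401025e-04]
 [-2.08142061e-03 -5.73231165e-04 -9.99997670e-01]]
```

View pics/w4.png

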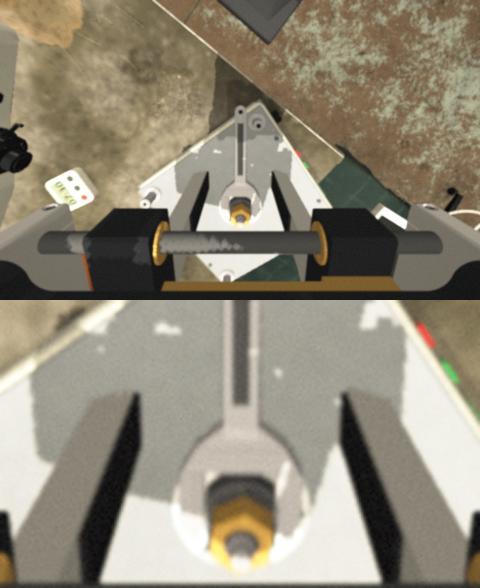

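The spanner is fully on the flats in the lower crop, with the jaw round the nut and the handle beside the post. Next I move over the locknut.

Request:
servo_tool(
  moves=[
    [0,0,0.06,-0.04,0.0003,0,0.4],
    [0,0,0.119,-0.08,0.0006,0.0,0.4],
    [0,0,0.119,-0.104,0.0006,0.02,0.4],
    [0,0,0.119,-0.104,0.0006,0.06,0.4],
    [0,0,0.119,-0.104,0.0006,0.09,0.4],
    [0,0,0.119,-0.104,0.0006,0.09,0.4],
  ],
)

```text
time: 8.57
eef_pos: [0.5343, 0.3028, 0.1153]
tcp_rot: [-0.002, -0.269, 0.963, -0.0]
force: [0.1, -0.5, 0.4]
gripper_width: 0.0566
grasp_force: 0.0
```

```bash
cat > st2.py <<'E'
from h import *
s=r.read_state();T=Rt(s);print(s["time"],s["eef_pos"],"F tool",T.T@s["force"],"M tool",T.T@s["ft_torque"],"rem",T.T@(np.array([.535,.303,.099])-s["eef_pos"]),"yaw y",np.degrees(np.arctan2(T[1,1],T[0,1])),s["joint_positions"][5],s["gripper_width"],s["grasp_force"])
E
python3 st2.py
python3 - <<'E'
from h import *
p=r.camera_params("scene");a=r.read_camera("scene");h=cv2.cvtColor(a[150:215,240:305],cv2.COLOR_BGR2HSV)
m=cv2.inRange(h,(12,120,60),(32,255,255));ys,xs=np.where(m>0);print(len(xs),240+xs.mean(),150+ys.mean(),xs.min()+240,xs.max()+240)
print(proj(p,[.535,.303,.081]),proj(p,[.535,.303,.09]))
E
```

```text
8.575 [0.53427586 0.30281938 0.11531259] F tool [ 0.15601874 -0.46313038 -0.40908141] M tool [-0.06736038  0.01376282 -0.0053123 ] rem [-0.00078193 -0.00022636  0.01630935] yaw y 121.18089949141975 -1.6589940501391318 0.05664503606109488 0.0
264 282.5 171.7689393939394 265 304
[271.51539349 182.39774692] [271.40493637 178.32926188]
```

Request:
servo_tool(
  moves=[
    [0,0,0,-0.0005,0,0.011,0.4],
    [0,0,0,-0.0005,0,0.012,0.5],
    [0,0,0,-0.0005,0,0.012,0.7],
    [0,0,0,-0.0005,0,0.012,1],
    [0,0,0,-0.0005,0,0.012,1],
    [0,0,0,-0.0005,0,0.012,1],
  ],
  squeeze=40,
)

```text
time: 9.38
eef_pos: [0.5359, 0.3034, 0.1059]
tcp_rot: [0.0, -0.269, 0.963, -0.0]
force: [0.7, -3.3, 4.3]
gripper_width: 0.0276
grasp_force: 40.0
```

```bash
python3 st2.py
```

```text
9.375 [0.53592117 0.30339165 0.10590029] F tool [ 1.1048311  -3.15576309 -4.33638555] M tool [ 0.51729076  0.13717187 -0.02296447] rem [0.00099574 0.00014453 0.00689953] yaw y 121.17389655090162 -1.6589229766409932 0.027639201736540275 39.997671567834914
```

Gripped on the flats (27.6 mm against 28 mm). Now I turn clockwise.

Request:
servo_tool(
  moves=[
    [0,0,0.08,0,0,0,1],
    [0,0,0.18,0,0,0,1],
    [0,0,0.28,0,0,0,1],
    [0,0,0.38,0,0,0,1],
    [0,0,0.48,0,0,0,1],
    [0,0,0.58,0,0,0,1],
    [0,0,0.68,0,0,0,1],
    [0,0,0.7,0,0,0,1],
  ],
)

```text
time: 10.38
eef_pos: [0.536, 0.3031, 0.1059]
tcp_rot: [0.0, 0.079, 0.997, -0.0]
force: [1.1, -5.2, 5.0]
gripper_width: 0.0271
grasp_force: 40.0
```

```bash
python3 st2.py
```

```text
10.375 [0.53602479 0.30309187 0.10589969] F tool [-1.85568986 -4.94515769 -4.95660448] M tool [ 0.90852532 -0.39473571 -0.12154615] rem [ 0.00100437 -0.00024907  0.00689881] yaw y 80.96403957658359 -0.9571796788464768 0.027062800271672263 40.01569361658767
```

Request:
servo_tool(
  moves=[
    [0,0,0.04,0,0,0,1],
    [0,0,0.08,0,0,0,1],
    [0,0,0.12,0,0,0,1],
    [0,0,0.12,0,0,0,1],
  ],
)

```text
time: 10.88
eef_pos: [0.536, 0.303, 0.1059]
tcp_rot: [0.0, 0.138, 0.99, -0.0]
force: [0.7, -4.7, 4.9]
gripper_width: 0.0276
grasp_force: 40.0
```

```bash
python3 st2.py
```

```text
10.875 [0.53600308 0.30302944 0.10588711] F tool [-1.94197823 -4.35327113 -4.91732891] M tool [ 0.962068   -0.5539225  -0.00557084] rem [ 0.00096351 -0.00029951  0.00688631] yaw y 74.15612281699946 -0.8383856922327725 0.02759768139815659 40.00614033895545
```

Request:
servo_tool(
  moves=[
    [0,0,0.03,0,0,0,1],
    [0,0,0.06,0,0,0,1],
    [0,0,0.09,0,0,0,1],
  ],
)

```text
time: 11.25
eef_pos: [0.536, 0.303, 0.1059]
tcp_rot: [0.0, 0.182, 0.983, -0.0]
force: [1.5, -6.8, 4.0]
gripper_width: 0.0278
grasp_force: 40.0
```

```bash
python3 st2.py
```

```text
11.25 [0.53599776 0.30302369 0.1058936 ] F tool [-3.87791525 -5.83739064 -3.95731429] M tool [ 0.96206476 -0.59438132 -0.08543363] rem [ 0.00092964 -0.00037761  0.00689282] yaw y 68.98211659262354 -0.7480650190415322 0.027846445858856483 40.01802626007702
```

Request:
servo_tool(
  moves=[
    [0,0,0.03,0,0,0,1],
    [0,0,0.06,0,0,0,1],
  ],
)

```text
time: 11.5
eef_pos: [0.536, 0.303, 0.1059]
tcp_rot: [0.0, 0.212, 0.977, -0.0]
force: [1.1, -6.0, 4.7]
gripper_width: 0.0276
grasp_force: 40.0
```

```bash
python3 st2.py
```

```text
11.5 [0.53597003 0.30297849 0.10585647] F tool [-3.50687523 -5.02184297 -4.64948542] M tool [ 0.98913919 -0.70172271 -0.12081895] rem [ 0.00089845 -0.00037922  0.00685577] yaw y 65.54281272803964 -0.6880436757314994 0.0276334837468237 40.01878445036709
```

Request:
servo_tool(
  moves=[
    [0,0,0.03,0,0,0,1],
    [0,0,0.06,0,0,0,1],
  ],
)

```text
time: 11.75
eef_pos: [0.536, 0.3029, 0.1059]
tcp_rot: [0.0, 0.241, 0.971, -0.0]
force: [0.9, -6.9, 5.3]
gripper_width: 0.0275
grasp_force: 40.0
```

```bash
python3 st2.py
```

```text
11.75 [0.5359952  0.30294189 0.10590157] F tool [-4.07656828 -5.66371914 -5.29774304] M tool [ 0.96304463 -0.69796596 -0.11189376] rem [ 0.00091366 -0.00041177  0.00690081] yaw y 62.10260928083225 -0.6280479943886338 0.027495256005478384 40.01953095488716
```

Request:
servo_tool(
  moves=[
    [0,0,0.03,0,0,0,1],
    [0,0,0.06,0,0,0,1],
  ],
)

```text
time: 12.0
eef_pos: [0.536, 0.3029, 0.1059]
tcp_rot: [0.0, 0.27, 0.963, -0.0]
force: [-0.1, -6.5, 4.9]
gripper_width: 0.0274
grasp_force: 40.0
```

```bash
python3 st2.py
```

```text
12.0 [0.53598139 0.30292062 0.10590321] F tool [-3.30104863 -5.6273229  -4.94291611] M tool [ 0.99632658 -0.7529076  -0.136516  ] rem [ 0.00088672 -0.00043996  0.00690246] yaw y 58.667942208410444 -0.5680806583492911 0.027350507642110604 40.02194497792516
```

Request:
servo_tool(
  moves=[
    [0,0,0.03,0,0,0,1],
    [0,0,0.06,0,0,0,1],
  ],
)

```text
time: 12.25
eef_pos: [0.536, 0.3029, 0.1059]
tcp_rot: [0.001, 0.298, 0.954, -0.0]
force: [1.7, -6.2, 5.4]
gripper_width: 0.0275
grasp_force: 40.3
```

```bash
python3 st2.py
```

```text
12.25 [0.53597255 0.30292688 0.105906  ] F tool [-4.92391657 -4.18587784 -5.40271438] M tool [ 1.01750577 -0.84167872 -0.68081493] rem [ 0.00084977 -0.00049102  0.00690513] yaw y 55.267947988021675 -0.508502462859466 0.027481791700255696 40.251807124586776
```

The moment jumped to 0.68 N m, so the locknut is at its stop. I release and lift.

Request:
servo_tool(
  moves=[
    [0,0,0.0,0,0,0,0.6],
    [0,0,0.0,0,0,0,0.5],
    [0,0,0.0,0,0,0,0.4],
    [0,0,0,0,0,-0.01,0.4],
    [0,0,0,0.0,0,-0.05,0.4],
    [0,0,-0.15,0,0,-0.1,0.4],
    [0,0,-0.33,0,0,-0.11,0.4],
    [0,0,-0.5,0,0,-0.11,0.4],
  ],
)

```text
time: 13.25
eef_pos: [0.5359, 0.3038, 0.2176]
tcp_rot: [0.001, 0.05, 0.999, 0.001]
force: [0.5, 0.2, -0.3]
gripper_width: 0.0565
grasp_force: 0.0
```

```bash
python3 st2.py
```

```text
13.25 [0.53590534 0.30376438 0.21760832] F tool [-0.44259747  0.21122095  0.29949089] M tool [-0.02200373 -0.02968786 -0.09575878] rem [ 0.00110527 -0.00103658  0.11860456] yaw y 84.2772909181386 -1.0147462665548044 0.05654053258128593 0.0
```

Request:
servo_tool(
  moves=[
    [0,0,-0.17,0.025,-0.025,0,0.4],
    [0,0,-0.34,0.05,-0.05,0,0.4],
    [0,0,-0.51,0.0756,-0.0732,0,0.4],
    [0,0,-0.65,0.0756,-0.0732,0.007,0.4],
    [0,0,-0.705,0.0756,-0.0732,0.007,0.4],
    [0,0,-0.705,0.0756,-0.0732,0.007,0.4],
  ],
)

```text
time: 14.0
eef_pos: [0.4528, 0.2388, 0.2091]
tcp_rot: [0.0, -0.295, 0.956, 0.0]
force: [-0.1, 0.1, -0.1]
gripper_width: 0.0567
grasp_force: 0.0
```

```bash
python3 snap.py w5; python3 - <<'E'
from h import *
a=np.load("w5.npy");cv2.imwrite("pics/w5.png",cv2.resize(a[125:305,230:410],(600,600),interpolation=cv2.INTER_CUBIC))
E
```

```text
[0.45276094 0.23877686 0.20912546] 14.0 0.0 [[-8.26012646e-01 -5.63651127e-01  7.17742652e-04]
 [-5.63650984e-01  8.26012955e-01  4.07301852e-04]
 [-8.22440877e-04 -6.81198718e-05 -9.99999659e-01]]
```

View pics/w5.png

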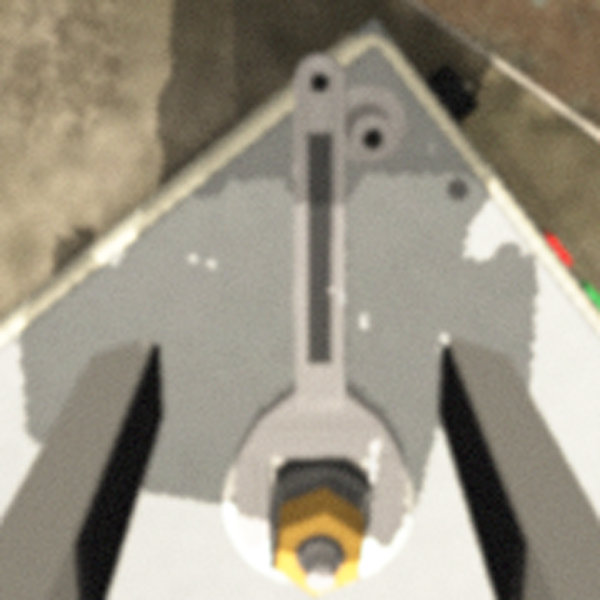

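The handle now rests against the post top at crop (372,138). It runs vertically in the crop at x of about 319, with its end at y of about 55, and the jaw is still on the flats.

```bash
python3 - <<'E'
from h import *
import pickle
p,s=pickle.load(open("w5.pkl","rb"));T=Rt(s)
C=lambda x,y:(230+x*.3-.35,125+y*.3-.35)
f=lambda c:T.T@(np.r_[ray(p,C(*c),.066),.066]-s["eef_pos"])
e,m=f((319,55)),f((321,380));print(e,m)
d=m-e;th=np.arctan2(d[1],-d[0]);print("handle tilt in tool, rad",th)
g=e+d/np.linalg.norm(d[:2])*.08;print("grasp at -80:",g, "dz", s["eef_pos"][2]-.0865)
E
```

```text
[0.05549931 0.00623065 0.14307944] [-0.05240888  0.00742231  0.14316811]
handle tilt in tool, rad 0.011042895921199853
grasp at -80: [-0.02449582  0.00711406  0.14314517] dz 0.12262546305584898
```

Request:
servo_tool(
  moves=[
    [0,0,-0.011,-0.0245,0.0071,0.03,0.4],
    [0,0,-0.011,-0.0245,0.0071,0.08,0.4],
    [0,0,-0.011,-0.0245,0.0071,0.11,0.4],
    [0,0,-0.011,-0.0245,0.0071,0.123,0.5],
    [0,0,-0.011,-0.0245,0.0071,0.123,0.6],
    [0,0,-0.011,-0.0245,0.0071,0.123,0.7],
  ],
)

```text
time: 14.8
eef_pos: [0.4695, 0.2587, 0.0868]
tcp_rot: [0.001, -0.3, 0.954, 0.0]
force: [-1.6, 0.2, -1.2]
gripper_width: 0.0315
grasp_force: 0.0
```

```bash
python3 st2.py
```

```text
14.8 [0.46953763 0.25866546 0.08678715] F tool [1.17457636 1.10197074 1.17912664] M tool [-4.23897354e-02  3.43934415e-05 -7.62980045e-03] rem [-0.07907719 -0.001161   -0.01206137] yaw y 124.94645002186722 -1.74554106816167 0.03147433258939726 0.0
```

Request:
servo_tool(
  moves=[
    [0,0,0,0,0,0.001,1],
    [0,0,0,0,0,0.001,1],
    [0,0,0,0,0,0.001,1],
    [0,0,0,0,0,0.001,1],
  ],
  squeeze=45,
)

```text
time: 15.3
eef_pos: [0.4697, 0.258, 0.0852]
tcp_rot: [0.001, -0.3, 0.954, -0.0]
force: [2.8, -4.9, 1.3]
gripper_width: 0.0154
grasp_force: 45.0
```

```bash
python3 st2.py
```

```text
15.3 [0.46965031 0.25799352 0.08515541] F tool [ 0.48579642 -5.6194867  -1.27210968] M tool [0.98284257 0.05830648 0.08359503] rem [-0.07936434 -0.00056353 -0.01374127] yaw y 124.94926853072862 -1.7456539317723039 0.01537778767381255 44.997907876968384
```

Request:
servo_tool(
  moves=[
    [0,0,0,0,-0.0007,0,1],
    [0,0,0,0,-0.0007,-0.001,1],
  ],
)

```text
time: 15.55
eef_pos: [0.4696, 0.2579, 0.0856]
tcp_rot: [0.0, -0.3, 0.954, 0.0]
force: [4.8, 0.8, -3.2]
gripper_width: 0.0148
grasp_force: 45.0
```

```bash
python3 st2.py
```

```text
15.55 [0.4696345  0.25786905 0.08559797] F tool [-4.40492236 -2.10522236  3.20507188] M tool [ 0.40929291 -0.66227995  0.04701778] rem [-0.0794424  -0.00046584 -0.01333244] yaw y 124.95654152796763 -1.7470485347519518 0.014774883235671577 44.9957138299942
```

Request:
servo_tool(
  moves=[
    [0,0,0,0,-0.0003,-0.003,1],
    [0,0,0,0,-0.0003,-0.007,1],
    [0,0,0,0,-0.0003,-0.012,1],
    [0,0,0,0,-0.0003,-0.018,1],
  ],
)

```text
time: 16.05
eef_pos: [0.4695, 0.2577, 0.104]
tcp_rot: [0.0, -0.3, 0.954, 0.0]
force: [-0.4, 0.7, -1.0]
gripper_width: 0.0152
grasp_force: 45.0
```

```bash
python3 st2.py
```

```text
16.05 [0.46950103 0.25765098 0.10395886] F tool [-0.10127978  0.77623272  1.02630886] M tool [-0.03387962 -0.03028562 -0.00843497] rem [-0.07966425 -0.00037602  0.00497046] yaw y 124.96744881320524 -1.7476857786739686 0.015247647768368176 44.99329090118408
```

Request:
servo_tool(
  moves=[
    [0,0,0,0,0,-0.03,1],
    [0,0,0,0,0,-0.06,1],
    [0,0,0.05,0.015,-0.03,-0.065,1],
    [0,0,0.13,0.04,-0.075,-0.065,1],
    [0,0,0.21,0.065,-0.12,-0.065,1],
    [0,0,0.29,0.09,-0.17,-0.065,1],
    [0,0,0.366,0.117,-0.2205,-0.065,1],
    [0,0,0.366,0.117,-0.2205,-0.065,1],
  ],
)

```text
time: 17.05
eef_pos: [0.5002, 0.0069, 0.169]
tcp_rot: [0.0, -0.119, 0.993, -0.0]
force: [0.2, 0.1, -0.8]
gripper_width: 0.0155
grasp_force: 45.0
```

```bash
python3 st2.py
```

```text
17.05 [0.50023367 0.00685853 0.16897099] F tool [-0.20996547  0.00448661  0.77144961] M tool [-0.08769718  0.0394331   0.00342459] rem [-0.10382433  0.2795263   0.06992827] yaw y 103.69063931531797 -1.8690850120679725 0.01546622618203343 44.99334096908569
```

Request:
servo_tool(
  moves=[
    [0,0,0,0,0,0.04,1],
    [0,0,0,0,0,0.08,1],
    [0,0,0,0,0,0.115,1],
    [0,0,0,0,0,0.134,1],
    [0,0,0,0,0,0.14,1],
    [0,0,0,0,0,0.1415,1],
  ],
)

```text
time: 17.8
eef_pos: [0.5003, 0.0103, 0.0275]
tcp_rot: [0.0, -0.122, 0.993, -0.0]
force: [0.2, -0.4, -0.8]
gripper_width: 0.0154
grasp_force: 45.0
```

```bash
python3 st2.py
```

```text
17.8 [0.50029478 0.0102576  0.02746559] F tool [-0.0669015  -0.43397288  0.79668037] M tool [-0.02731121  0.05843803  0.03403916] rem [-0.10468911  0.27558425 -0.07150698] yaw y 104.0307550975694 -1.8684550184152493 0.01541332503439701 44.993566274642944
```

Request:
servo_tool(
  moves=[
    [0,0,0,0,0,0.0005,1],
    [0,0,0,0,0,0.0005,0.7],
    [0,0,0,0,0,0.0005,0.6],
    [0,0,0,0,0,0,0.5],
    [0,0,0,0,0,0,0.4],
    [0,0,0,0,0,-0.04,0.4],
    [0,0,0,0.01,0,-0.09,0.4],
    [0,0,0,0.03,0,-0.14,0.4],
  ],
)

```text
time: 18.8
eef_pos: [0.4705, 0.0025, 0.1684]
tcp_rot: [-0.0, -0.122, 0.993, -0.0]
force: [-0.2, -0.1, 0.8]
gripper_width: 0.0564
grasp_force: 0.0
```

Request:
servo_tool(
  moves=[
    [0,0,0,0.02,0,-0.04,0.4],
    [0,0,0,0.02,0,-0.04,0.4],
  ],
)

```text
time: 19.05
eef_pos: [0.4518, -0.0025, 0.2097]
tcp_rot: [0.003, -0.122, 0.993, -0.001]
force: [0.6, 0.3, 0.0]
gripper_width: 0.0562
grasp_force: 0.0
```

```bash
python3 snap.py w6; python3 - <<'E'
from h import *
import pickle
p,s=pickle.load(open("w6.pkl","rb"));a=np.load("w6.npy")
g=a.astype(int);m=((g.min(2)>115)&(g.max(2)-g.min(2)<40)).astype(np.uint8)
m[:,:270]=0;m[:,370:]=0;m[300:]=0
n,l,st,ce=cv2.connectedComponentsWithStats(m);k=1+np.argmax(st[1:,4]);print(st[k]);ys,xs=np.where(l==k)
W=np.array([ray(p,(x,y),.008) for x,y in zip(xs,ys)]);print("len/wid",cv2.minAreaRect((W*1000).astype(np.float32)))
# mark / adjuster from the scene camera
q=r.camera_params("scene");b=r.read_camera("scene")
h=cv2.cvtColor(b,cv2.COLOR_BGR2HSV)
mm=cv2.inRange(h,(10,110,60),(38,255,255));mm[:160]=0;mm[215:]=0;mm[:,:245]=0;mm[:,300:]=0
n,l,st,ce=cv2.connectedComponentsWithStats(mm);print(st[1:],ce[1:])
c0=np.array([.535,.303])
for d in(38,32,26,20): t=np.radians(d);print(d,proj(q,[*(c0+.02*np.array([np.cos(t),np.sin(t)])),.071]))
E
```

```text
[ 0.45183606 -0.00251755  0.20974008] 19.05 0.0 [[-9.70400056e-01 -2.41441822e-01  5.43859484e-03]
 [-2.41448010e-01  9.70413627e-01 -5.01467343e-04]
 [-5.15661136e-03 -1.79976184e-03 -9.99985085e-01]]
[ 298  157   45  125 1938]
len/wid ((506.97967529296875, 11.514339447021484), (174.8428497314453, 61.604190826416016), 13.997542381286621)
[[265 178  15  13 152]] [[272.07894737 184.30263158]]
38 [274.86371909 183.18944538]
32 [275.79609017 183.32335846]
26 [276.6849377  183.49570173]
20 [277.52094572 183.70477555]
```

```bash
python3 -c "
from workcell import r
print(r.hand_in())"
```

```text
the job is handed in; nothing more can be done
None
```

The job is handed in: the locknut was turned 1.15 rad to its stop (moment rose to 0.68 N m), the spanner took the reaction against the post, and it now lies flat on the bench clear of the shaker; I estimate the adjusting nut moved about 7° at most, from the handle, post and jaw play, since I did not see its yellow mark again.

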